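Sort the set-up leftovers into crate, hardware tray and gauge board

TASK

Clear up after setting the saw: lay the wooden block and the beech wedge flat on the floor of the plywood crate, side by side. Stand the star knob in the wide bay of the steel tray and the T-bolt in its narrow bay, and stand the dial gauge upright in the middle of the rubber mat on its square board, within about a centimetre. Set each thing down the same way up as it stands now, let go of everything, and leave the grease tin where it is.

Things in the scene. Friction and masses are not known exactly. Their poses are not given: they have to be found in the camera images.
- wood_block: Squared block of timber, 50 (x) x 70 (y) x 50 (z) mm, 0.1 kg; the shorter, taller of the two wooden pieces. Loose; grasp across its 50 mm sides (along its x). Origin: centre of its underside; z up.
- wedge: Beech wedge lying on its flat side, 36 (x) x 119 (y) mm, 28 mm high at its y -60 mm end and running down evenly to nothing at y +60 mm (19 mm high over its centre of mass at y -20 mm); 0.06 kg. Loose; grasp across its vertical 36 mm sides (along its x). Origin: centre of its underside; z up.
- star_knob: Black five-lobed star knob lying on its head with the metal stud pointing up: head 48 (x) x 46 (y) mm and 20 mm high, then a 20 mm collar to z 32 and a 10 mm stud up to z 62, both on the axis at y +2 mm. Loose, 0.05 kg. Grasp the head along its x; the widest pair of lobes, 48 mm apart, is at y -5 mm. Origin: centre of its underside; z up.
- t_bolt: Steel T-slot bolt with wing nut, standing on its T foot: foot 14 (x) x 30 (y) x 8 mm, 10 mm shank on the axis up to z 58, 16 mm nut at z 31 to 40, wings 34 mm across y and 4 mm thick at z 36 to 49. Loose, 0.06 kg. Grasp the wing tips along its y. Origin: centre of its underside; z up.
- dial_gauge: Round dial gauge standing on a small steel foot: black bezel 48 mm in diameter and 18 mm thick (x), centre at y +6 mm, z 28 mm; foot 30 (x) x 50 (y) x 6 mm; a stem on top up to z 70. Loose, 0.17 kg. Grasp the bezel across its 18 mm thickness (along its x). Origin: on the underside, 5 mm from the foot's middle towards -y and 6 mm from the bezel's; z up.
- grease_tin: Round blue lidded tin, 69 mm in diameter, 47 mm high, standing among the things; not to be moved. Loose. Origin: centre of its underside. Fixed bystanders: rule and pencil (x below 0.36 m), tape measure, screwdriver, tool case, drawer cabinet (y below -0.22 m), jar, brush and aerosol can 198 mm tall (x above 0.74 m).
- offcut_crate: Open plywood crate with dark corner posts outside, undivided, fixed. Outside 162 (x; 181 over the posts) x 202 (y) mm, walls 6 mm thick, 35 mm high; inside 150 (x) x 190 (y) mm, floor at z 6 mm. Room for the block at y -45 mm and, with its length along the crate's x, the wedge at y +50 mm. Origin: centre of its underside; z up.
- hardware_tray: Low sheet-steel tray with an off-centre divider along x, fixed. Outside 160 (x) x 175 (y) mm, walls 4 mm thick, 27 mm high with the rolled rim; divider 22 mm high; floor at z 4 mm. Bays 152 mm long in x: wide bay y -83.5 to +19.5 mm (103 mm wide, for the knob), narrow bay y +23.5 to +83.5 mm (60 mm wide, for the T-bolt). Origin: centre of its underside; z up.
- gauge_board: Flat square beech board 130 x 130 mm with a black rubber mat 104 x 104 mm on it, no rim, fixed; the mat's top is at z 12 mm. The dial gauge's origin belongs over the board's origin. Origin: centre of its underside; z up.

How it is judged:
By the outcome, as a careful person would: the job done as asked, in the order asked, and still so for the second after the job is handed in, with the robot touching nothing.
It also fails if it takes over 128 s, if anything falls off the work surface, if the arm or the gripper's body presses on something with over 40 N, if the wrist force passes 120 N, or if a joint passes its speed limit or range.

ROBOT

A 7-joint arm with a two-finger parallel gripper is mounted at the origin on a cart in front of the work surface, level with it; the furniture and walls round the work are solid. World frame = base frame: x ahead of the robot, y to its left, z up, the work surface at z = 0. Lengths are in mm, angles in rad, forces in N, time in s.
With the tool pointing down it reaches from about 425 to 875 mm from the base axis. Payload 4.7 kg.
Tool frame: the origin (TCP) lies between the finger pads; the fingertips stand 11 mm ahead of it and the grasp point (between the pads) lies 8 mm behind it (r.finger_overhang is the distance from the TCP to the fingertips, in mm); z points along the fingers, y is the direction in which the jaws open and shut (so a half turn about z gives the same grasp; the last joint's range is limited). The gripper opens to 85 mm and grips with 20 to 120 N. Pads are 22 mm wide; open, the fingers measure 114 mm over their backs; the gripper's body (76 mm by 85 mm) begins 54 mm behind the grasp point. The pads swing forward as they close: fully open they stand 13 mm farther back than shut.
Start: joints at [-1.239, 0.321, -0.07, 1.45, 0.023, 1.371, -0.057], TCP at [203.137, 617.462, 242.349] pointing down, gripper open.
Joint ranges: [-2.86, 2.86], [-0.3, 2.09], [-1.38, 1.24], [0.06, 2.45], [-1.56, 4.7], [0.09, 2.05], [-2.69, 2.69]. Speed limits (rad/s): [2.57, 2.57, 3.14, 3.14, 3.14, 3.14, 3.14].

INTERFACE

Orientations are given as a unit quaternion [w, x, y, z].
In Python, from cell import r gives the robot as it stands. The module is installed in compiled form; this text tells all that it offers.
- The arm moves only by the tool move_arm, never from a script. Its argument "targets" is a list of rows, each a list of 3 entries, a list of its own where there are three numbers: the shift along the world's x, y, z in cm, then the turn, a rotation vector about the world's x, y, z in rad, then the opening in per cent of the stroke, from 0 (shut) to 100 (fully open). A call has exactly 5 rows; each row is the pose to reach, as a shift and turn from the pose commanded when the call began; what a row does not reach only later rows make up. A row lasts 1/10 s, in which the tool goes at most 50 mm and 8.59 degrees, less where a joint would pass 70% of its speed; a pose out of reach is approached as far as the arm can. A call with a gripper value outside its range is refused whole. The fingers move at their own pace and stop on an object; "squeeze" is the grip in N (left out, the last holds). Time passes only in rows, so rows that repeat a pose let the fingers close, or fill a call up. It gives the time, the measured TCP pose, the force and the opening at its end, in the units of the state.
- r.get_obs(): the state, without advancing time (a new reading comes with each control period).
- r.camera(name): name is "scene" or "top"; returns a dict with "pixels" (400x640x3 uint8, red, green, blue), "range_z" (400x640 float32, mm along the optical axis (not along the pixel's ray), 0 where there is no reading), "camera_matrix" (3x3 intrinsics, pixels), "T" (4x4, takes a point from camera to world coordinates). Camera axes: x right, y down, z forward; pixel columns grow to the right and rows downward; lengths in mm; the calibration is good to about 2 mm. A picture is of the moment at which its call begins.
- r.hand_in(): hands the job in, once; it reports no verdict.
Trained networks look in a picture, given as the dict that the camera call returned (one of the last four; its "shot" number tells which), for a name from the list of things; names that differ only in an ending like _2 or _b are one class to them, and where a whole thing is asked for, a point or a joint stands for the part that bears it (a point fixed in the world has none). Each returns a list of dicts, best first, with "score" (0 to 1); they miss things now and then, are a little off and sometimes report something else, mostly with a low value. They report only what shows in the picture. A call takes as long as a camera call.
- r.silhouettes(picture, thing): "region" (400x640 bool, what is visible of it) and "at" ([column, row] in pixels, amid what is visible of it).
The state is a dict: "clock": time; "joint_pos": joint angles; "dq": joint speeds; "effort": joint torques, N m; "tcp_pos": TCP position; "eef_rot": TCP orientation; "contact_force": force on the tool from outside, world axes, zero at the start; "moment": the same for the moment, N m; "opening": finger opening in mm.
Only numpy, scipy, OpenCV 4.12 (cv2) and the standard library are available. Lean on these libraries where they do the work, as an engineer would, in place of code of your own. Each camera call takes 0.05 s, during which the arm holds its last target. There are 200 camera calls.

## Working session

There is one attempt and no reset: what is moved stays moved. The work goes in short steps, Python scripts to look and compute and a tool call to move; the robot and the scene stay as the last step left them, time stands still between calls to the robot, and variables do not carry over. Pictures are saved under pics/ and viewed, about 12 in all and at most 16, crops included, and the job is handed in when it is done.

Besides the shell and the picture viewer there is one more tool, called after "Call:" by a JSON object that holds its "op" and its "data". move_arm: Moves the arm, as the interface text tells. Its arguments: {"type":"object","properties":{"targets":{"type":"array"},"squeeze":{"type":"number"}},"required":["targets"]}

```bash
mkdir -p pics; ls; cat > h.py <<'E'
import numpy as np, cv2
from cell import r
names=["wood_block","wedge","star_knob","t_bolt","dial_gauge","grease_tin","offcut_crate","hardware_tray","gauge_board"]
def save(c,f): cv2.imwrite('pics/'+f,cv2.cvtColor(c["pixels"],cv2.COLOR_RGB2BGR))
def pts(c,m=None):
    K=c["camera_matrix"];z=c["range_z"]
    v,u=np.nonzero((z>0)&(m if m is not None else True))
    d=z[v,u];P=np.stack([(u-K[0,2])/K[0,0]*d,(v-K[1,2])/K[1,1]*d,d,np.ones_like(d)])
    return (c["T"]@P)[:3].T
E
python3 - <<'E'
from h import *
o=r.get_obs(); print({k:np.round(v,3) for k,v in o.items()})
for n in("scene","top"):
    c=r.camera(n); save(c,n+'0.png'); print(n,np.round(c["T"],3).tolist(),c["camera_matrix"].tolist())
    for t in names:
        for s in r.silhouettes(c,t)[:2]:
            p=pts(c,s["region"]); 
            print(t,round(s["score"],2),np.round(s["at"]),s["region"].sum(), np.round(np.percentile(p,[2,50,98],axis=0)).tolist() if len(p) else None)
E
```

```text
pics
{'clock': np.float64(0.0), 'joint_pos': array([-1.239,  0.322, -0.07 ,  1.452,  0.023,  1.371, -0.057]), 'dq': array([ 0.001, -0.001,  0.001,  0.001, -0.001,  0.002,  0.001]), 'effort': array([-0.0000e+00, -4.9358e+01, -3.8200e-01, -3.1433e+01,  1.3000e-02,
        1.1000e-02, -0.0000e+00]), 'tcp_pos': array([203.03 , 616.94 , 241.217]), 'eef_rot': array([-0.   ,  0.158,  0.987, -0.001]), 'contact_force': array([ 0.657, -0.212, -0.575]), 'moment': array([ 0.015, -0.061, -0.022]), 'opening': np.float64(85.227)}
scene [[0.874, -0.288, 0.39, 168.895], [-0.485, -0.49, 0.724, -538.88], [-0.017, -0.823, -0.568, 509.235], [0.0, 0.0, 0.0, 1.0]] [[380.86153402109227, 0.0, 318.296051163318], [0.0, 380.86153402109227, 198.93350414223332], [0.0, 0.0, 1.0]]
wood_block 0.64 [360. 282.] 1935 [[410.0, -216.0, 4.0], [431.0, -189.0, 49.0], [470.0, -147.0, 53.0]]
wedge 0.62 [231. 171.] 548 [[316.0, 309.0, 2.0], [379.0, 331.0, 13.0], [429.0, 361.0, 28.0]]
star_knob 0.6 [311. 227.] 412 [[425.0, -9.0, 2.0], [444.0, 8.0, 21.0], [476.0, 36.0, 62.0]]
t_bolt 0.67 [269. 176.] 198 [[425.0, 197.0, 1.0], [43
[... 1049 characters left out ...]
 63.0]]
t_bolt 0.46 [262. 219.] 123 [[423.0, 196.0, -0.0], [437.0, 204.0, 33.0], [453.0, 223.0, 60.0]]
dial_gauge 0.5 [377. 216.] 294 [[441.0, -103.0, -2.0], [454.0, -73.0, 39.0], [474.0, -52.0, 70.0]]
grease_tin 0.7 [302. 221.] 698 [[410.0, 74.0, 2.0], [441.0, 105.0, 46.0], [472.0, 137.0, 50.0]]
offcut_crate 0.8 [215. 155.] 5802 [[511.0, 227.0, 3.0], [593.0, 334.0, 7.0], [670.0, 424.0, 37.0]]
hardware_tray 0.76 [401. 151.] 4922 [[536.0, -213.0, 1.0], [619.0, -130.0, 5.0], [697.0, -40.0, 27.0]]
hardware_tray 0.65 [208. 246.] 834 [[316.0, 312.0, -1.0], [376.0, 334.0, 14.0], [427.0, 362.0, 28.0]]
gauge_board 0.75 [307. 150.] 2667 [[549.0, 46.0, 7.0], [611.0, 108.0, 12.0], [675.0, 172.0, 15.0]]
```

```bash
python3 - <<'E'
import cv2
a=cv2.imread('pics/top0.png'); cv2.imwrite('pics/top0b.png',cv2.resize(a[90:290,150:470],None,fx=2.5,fy=2.5,interpolation=cv2.INTER_CUBIC))
a=cv2.imread('pics/scene0.png'); cv2.imwrite('pics/scene0b.png',cv2.resize(a[90:350,170:520],None,fx=2.25,fy=2.25,interpolation=cv2.INTER_CUBIC))
E
```

```text
(no output)
```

View pics/top0b.png

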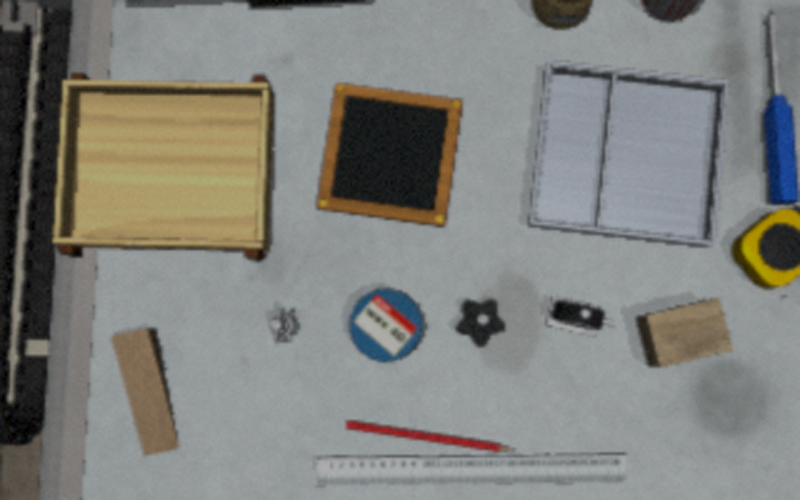

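View pics/scene0b.png

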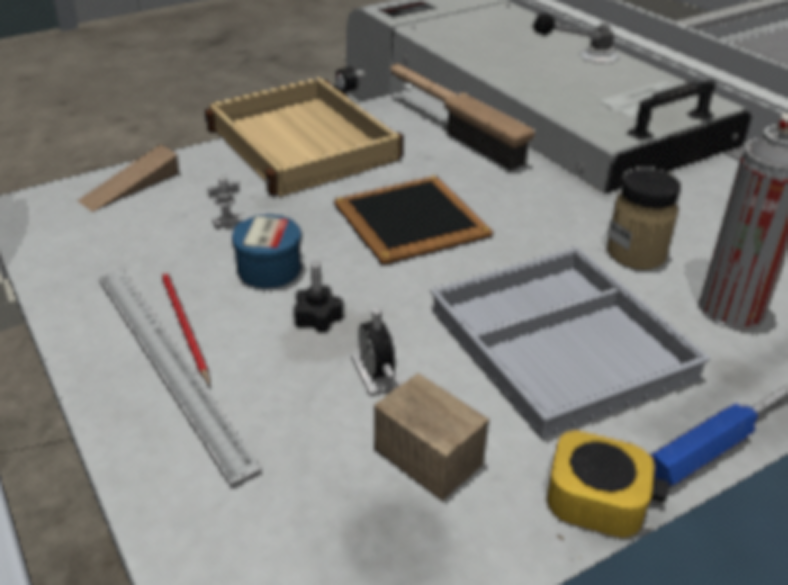

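```bash
cat >> h.py <<'E'
def rect(p):
    (cx,cy),(w,h),a=cv2.minAreaRect(p[:,:2].astype(np.float32)); return np.round([cx,cy,w,h,a],1)
def trim(p,k=1):
    lo,hi=np.percentile(p,[k,100-k],axis=0); return p
def near(p,x,y,rad,z0,z1):
    return p[(np.hypot(p[:,0]-x,p[:,1]-y)<rad)&(p[:,2]>z0)&(p[:,2]<z1)]
E
python3 - <<'E'
from h import *
print("ov",r.finger_overhang)
cs={n:r.camera(n) for n in("scene","top")}; P={n:pts(c) for n,c in cs.items()}
Q=dict(block=(440,-175,60,45,60),wedge=(372,335,75,5,40),knobstud=(446,16,35,35,70),knobhead=(446,16,35,10,26),boltwing=(440,205,30,33,52),bolttop=(440,205,30,52,65),boltall=(440,205,30,6,65),
 bezel=(454,-75,40,15,50),stem=(454,-75,40,56,80),foot=(454,-75,45,2.5,9),gall=(454,-75,45,12,80),crate=(592,328,150,28,45),tray=(617,-128,125,20,36),board=(611,106,100,8,20),tin=(441,105,45,42,55))
for k,q in Q.items():
    for n,p in P.items():
        s=near(p,*q)
        if len(s)>3: print(k,n,len(s),rect(s),np.round(s.mean(0),1))
# colour-based top: save hi-res crop
c=cs["top"]; im=cv2.cvtColor(c["pixels"],cv2.COLOR_RGB2BGR)
def cr(a,b,d,e): return cv2.resize(im[a:b,d:e],(380,280),interpolation=cv2.INTER_CUBIC)
d=cs["scene"]["pixels"][:,:,::-1]
def cs2(a,b,d0,e): return cv2.resize(d[a:b,d0:e],(380,280),interpolation=cv2.INTER_CUBIC)
cv2.imwrite('pics/crops.png',np.vstack([np.hstack([cr(200,235,325,372),cr(200,235,240,287)]),np.hstack([cr(198,233,357,404),cs2(225,267,308,365)])]))
# knob lobes via dark mask in top image
s=r.silhouettes(c,"star_knob")[0]; m=s["region"]; p=near(pts(c,m),446,16,35,10,26)
np.save('knob.npy',p)
ax=near(P["top"],446,16,35,35,70)[:,:2].mean(0); 
for a0 in (ax,near(P["scene"],446,16,35,35,70)[:,:2].mean(0),p[:,:2].mean(0)):
    v=p[:,:2]-a0; rr=np.hypot(*v.T); th=np.arctan2(v[:,1],v[:,0]); z=np.sum(rr**3*np.exp(5j*th)); print("knob axis",a0,"lobe angle deg mod72",np.degrees(np.angle(z))/5,abs(z)/np.sum(rr**3))
E
```

```text
ov 11.0
block scene 1053 [ 441.5 -177.7   51.6   71.4   14.1] [ 439.7 -180.5   50.9]
block top 664 [ 441.6 -176.5   49.7   71.2   15. ] [ 441.3 -176.2   50. ]
wedge scene 471 [376.1 337.5 110.2  39.8  12.1] [382.9 334.   15.8]
wedge top 688 [387.7 329.3 125.1  90.2  31.6] [381.8 338.   16.5]
knobstud scene 66 [447.4  13.8   9.6   9.4  85.1] [446.8  12.8  51.8]
knobstud top 21 [446.9  15.1  11.5   9.2  35.4] [447.6  15.8  57.6]
knobhead scene 239 [450.1  14.5  47.9  44.3  53.5] [444.7   7.2  19.3]
knobhead top 191 [449.6  17.   44.6  45.2  38.1] [447.8  15.7  20. ]
boltwing scene 90 [438.1 201.6  12.5  33.   83.3] [437.8 202.5  43.1]
boltwing top 44 [437.8 206.1  28.6  17.4  18.1] [437.7 204.   43.4]
bolttop scene 19 [438.  204.    8.4   9.7  25. ] [437.4 202.9  56.7]
bolttop top 16 [437.6 205.6   7.    9.8   1.4] [437.6 205.3  58. ]
boltall scene 190 [439.  204.7  19.3  30.4  61.6] [437.8 202.3  32.6]
boltall top 104 [438.2 205.   19.   31.1  89.4] [438.  203.5  35.1]
bezel scene 262 [453.9 -84.7  57.   19.6  80. ] [449.3 -89.   35.5]
bezel top 133 [454.1 -82.6  59.4  19.1  78.7] [45
[... 571 characters left out ...]
cene 1285 [ 615.9 -126.9  181.2  166.2   85. ] [ 619.9 -127.8   25.3]
tray top 870 [ 616.1 -126.3  180.5  165.5   84.5] [ 618.9 -127.6   25. ]
board scene 1599 [612.6 107.1 130.9 131.3  83.2] [607.7 100.4  12.9]
board top 2555 [612.  108.4 129.4 129.9  83.4] [611.1 108.   11.6]
tin scene 479 [440.3 103.3  67.3  66.2  65.9] [438.8  99.8  47.5]
tin top 670 [440.9 105.6  66.5  66.2  46.3] [440.7 105.   46.6]
knob axis [447.63572102  15.76737143] lobe angle deg mod72 -33.1184780477213 0.39221752447798214
knob axis [446.79392251  12.7635208 ] lobe angle deg mod72 -33.05786581288629 0.3360556609485288
knob axis [447.78432521  15.30415342] lobe angle deg mod72 -33.18218118438724 0.39175237340887764
```

View pics/crops.png

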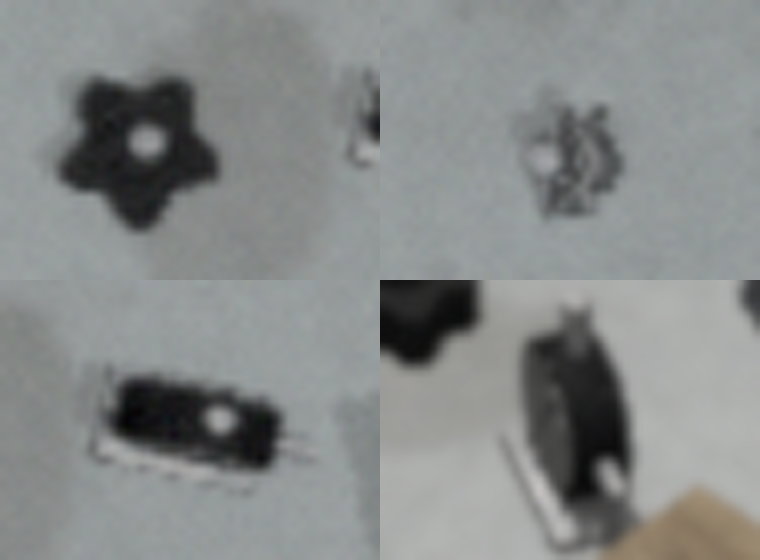

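```bash
python3 - <<'E'
from h import *
for n in("scene","top"):
    cs=[r.camera(n) for _ in range(8)]
    c=dict(cs[-1]); Z=np.stack([k["range_z"] for k in cs]); Z=np.where(Z>0,Z,np.nan); c["range_z"]=np.nan_to_num(np.nanmedian(Z,0)); p=pts(c)
    for z0,z1 in((34,42),(38,52),(44,52),(2,12)):
        s=near(p,437.7,204.5,22,z0,z1)
        if len(s)<5: continue
        w,v=np.linalg.eigh(np.cov(s[:,:2].T)); print(n,"bolt",z0,z1,len(s),rect(s),np.degrees(np.arctan2(v[1,1],v[0,1]))%180,np.sqrt(w))
    if n=="top": print(np.round(near(p,437.7,204.5,22,36,52),0).tolist())
    cc=cs[-1]; 
    s=r.silhouettes(cc,"wedge")[0]["region"]; s=cv2.erode(s.astype(np.uint8),np.ones((2,2)))>0
    q=pts(c,s); q=q[q[:,2]>-3]
    w,v=np.linalg.eigh(np.cov(q[:,:2].T)); a=np.degrees(np.arctan2(v[1,1],v[0,1]))%180
    print(n,"wedge",len(q),rect(q),a)
    for a in (12.5,):
        u=np.array([np.cos(np.radians(a)),np.sin(np.radians(a))]); t=np.array([-u[1],u[0]]); 
        print(np.percentile(q[:,:2]@u,[0,1,99,100]),np.percentile(q[:,:2]@t,[0,2,98,100]))
        A=np.c_[q[:,:2]@u,np.ones(len(q))]; k=np.linalg.lstsq(A,q[:,2],rcond=None)[0]; print("slope",k,"zero at",-k[1]/k[0],"z28 at",(28-k[1])/k[0])
E
```

```text
scene bolt 34 42 29 [437.9 200.8   8.1  31.9  81.7] 169.8207408009837 [2.60808698 8.21417487]
scene bolt 38 52 75 [438.4 202.1   7.8  32.3  84.9] 172.45225775902222 [1.93090242 9.4342943 ]
scene bolt 44 52 43 [438.8 203.5   5.   31.9  84.9] 172.805493878244 [1.33930325 9.80746486]
scene bolt 2 12 72 [435.  201.   29.6  34.6  67.9] 174.93255927535722 [5.22390375 9.42821038]
scene wedge 439 [372.1 332.1 115.2  29.6  13.6] 10.759704305823078
[377.74053115 379.32469216 490.64635916 493.0020357 ] [228.13779841 229.65939184 257.17095231 259.49103063]
slope [  0.16526945 -59.08212928] zero at 357.4897092053395 z28 at 526.9100056458595
top bolt 34 42 14 [439.4 203.7  11.   28.6  80.7] 170.54079298947488 [3.5144654  7.57625015]
top bolt 38 52 37 [437.9 204.   11.   31.6  80.7] 172.10034349448435 [2.74830748 9.47978653]
top bolt 44 52 21 [437.7 204.5   5.4  30.9  82. ] 172.54926986490702 [ 1.36248276 11.14549283]
top bolt 2 12 25 [438.1 202.8  10.1  29.6  87.1] 176.7440017327273 [ 3.10016384 11.82017724]
[[453.0, 205.0, 49.0], [453.0, 203.0, 49.0], [454.0, 202.0, 40.0], [451.0, 205.0, 51.0], [
[... 332 characters left out ...]
5.0, 202.0, 48.0], [435.0, 201.0, 40.0], [435.0, 199.0, 39.0], [432.0, 211.0, 40.0], [432.0, 206.0, 49.0], [432.0, 205.0, 47.0], [432.0, 203.0, 40.0], [432.0, 201.0, 40.0], [430.0, 206.0, 50.0], [430.0, 205.0, 44.0], [427.0, 209.0, 49.0], [427.0, 206.0, 49.0], [428.0, 205.0, 41.0], [425.0, 209.0, 49.0], [425.0, 206.0, 49.0], [425.0, 206.0, 39.0], [423.0, 208.0, 50.0], [423.0, 206.0, 50.0]]
top wedge 722 [369.4 334.9 117.2  32.9  14.4] 11.966746395455885
[374.2927029  375.89774191 491.11715808 491.85240542] [229.71344684 230.78325527 262.40093036 265.23083631]
slope [  0.20933439 -77.30587858] zero at 369.293727031391 z28 at 503.051011048277<stdin>:4: RuntimeWarning: All-NaN slice encountered
```

Call:
{"op": "move_arm", "data": {"targets": [[[4, -3, 0], [0, 0, -0.1], 100], [[8, -6, 0], [0, 0, -0.2], 100], [[12, -9, 0], [0, 0, -0.3], 100], [[16, -12, 0], [0, 0, -0.4], 100], [[20, -15, 0], [0, 0, -0.5], 100]]}}

```text
clock: 2.55
tcp_pos: [404.6, 466.1, 242.6]
eef_rot: [0.0, 0.399, 0.917, 0.0]
contact_force: [0.6, 0.4, 0.0]
opening: 85.3
```

Call:
{"op": "move_arm", "data": {"targets": [[[3, -4, 0], [0, 0, -0.1], 100], [[6, -8, 0], [0, 0, -0.2], 100], [[9, -12, 0], [0, 0, -0.3], 100], [[12, -16, 0], [0, 0, -0.4], 100], [[15, -20, 0], [0, 0, -0.5], 100]]}}

```text
clock: 3.05
tcp_pos: [554.1, 265.8, 242.7]
eef_rot: [0.0, 0.614, 0.789, 0.0]
contact_force: [1.0, 0.7, 0.0]
opening: 85.2
```

Call:
{"op": "move_arm", "data": {"targets": [[[0, -5, 0], [0, 0, 0], 100], [[0, -10, 0], [0, 0, 0], 100], [[0, -15, 0], [0, 0, 0], 100], [[0, -20, 0], [0, 0, 0], 100], [[0, -25, 0], [0, 0, 0], 100]]}}

```text
clock: 3.55
tcp_pos: [552.9, 15.5, 242.7]
eef_rot: [0.0, 0.612, 0.791, 0.0]
contact_force: [1.5, -0.3, 0.6]
opening: 85.3
```

Call:
{"op": "move_arm", "data": {"targets": [[[-2, -4, -1], [0, 0, 0], 100], [[-4, -8, -3], [0, 0, 0], 100], [[-7, -12, -5], [0, 0, 0], 100], [[-9.5, -16, -8], [0, 0, 0], 100], [[-11.2, -19.4, -10], [0, 0, 0], 100]]}}

```text
clock: 4.05
tcp_pos: [441.0, -175.4, 143.0]
eef_rot: [0.0, 0.612, 0.791, 0.001]
contact_force: [0.6, -0.4, -1.1]
opening: 85.1
```

```bash
cat >> h.py <<'E'
def st():
    o=r.get_obs(); w,x,y,z=o["eef_rot"]
    from scipy.spatial.transform import Rotation as R
    M=R.from_quat([x,y,z,w]).as_matrix()
    print("t",round(float(o["clock"]),2),"tcp",np.round(o["tcp_pos"],1),"jaw",round(np.degrees(np.arctan2(M[1,1],M[0,1])),1),"zaxis",np.round(M[:,2],3),"F",np.round(o["contact_force"],1),"open",round(float(o["opening"]),1),"q",np.round(o["joint_pos"],2))
E
python3 -c "from h import *; st()"
```

```text
t 4.05 tcp [ 441.  -175.4  143. ] jaw 14.5 zaxis [ 0.001  0.001 -1.   ] F [ 0.6 -0.4 -1.1] open 85.1 q [-0.32  0.01  0.65  2.02 -0.01  1.11  0.59]
```

Call:
{"op": "move_arm", "data": {"targets": [[[0, 0, -4], [0, 0, 0], 100], [[0, 0, -8], [0, 0, 0], 100], [[0, 0, -11], [0, 0, 0], 100], [[0, 0, -12.4], [0, 0, 0], 100], [[0, 0, -12.4], [0, 0, 0], 90]]}}

```text
clock: 4.55
tcp_pos: [440.9, -174.3, 18.3]
eef_rot: [-0.001, 0.612, 0.791, -0.001]
contact_force: [-1.1, 1.1, -1.0]
opening: 76.9
```

Call:
{"op": "move_arm", "data": {"targets": [[[0, 0, 0], [0, 0, 0], 70], [[0, 0, 0], [0, 0, 0], 60], [[0, 0, 0], [0, 0, 0], 50], [[0, 0, 0], [0, 0, 0], 40], [[0, 0, 0], [0, 0, 0], 30]], "squeeze": 30}}

```text
clock: 5.05
tcp_pos: [443.8, -174.8, 21.3]
eef_rot: [0.001, 0.612, 0.791, 0.001]
contact_force: [-0.9, 0.4, 7.5]
opening: 49.3
```

Call:
{"op": "move_arm", "data": {"targets": [[[0, 0, 0], [0, 0, 0], 30], [[0, 0, 0], [0, 0, 0], 30], [[0, 0, 0], [0, 0, 0], 30], [[0, 0, 0], [0, 0, 0], 30], [[0, 0, 0.5], [0, 0, 0], 30]]}}

```text
clock: 5.55
tcp_pos: [442.5, -174.5, 25.1]
eef_rot: [0.0, 0.612, 0.791, 0.0]
contact_force: [0.1, -0.3, -1.2]
opening: 49.6
```

```bash
python3 -c "from h import *; st()"
```

```text
t 5.55 tcp [ 442.5 -174.5   25.1] jaw 14.5 zaxis [ 0.001  0.    -1.   ] F [ 0.1 -0.3 -1.2] open 49.6 q [-0.27  0.21  0.64  2.12 -0.17  0.86  0.72]
```

Call:
{"op": "move_arm", "data": {"targets": [[[0, 0, 4.5], [0, 0, 0], 30], [[0.5, 1, 9], [0, 0, 0], 30], [[1.5, 4, 12], [0, 0, 0], 30], [[3, 8.5, 12], [0, 0, 0], 30], [[4.5, 13, 12], [0, 0, 0], 30]]}}

```text
clock: 6.05
tcp_pos: [488.4, -43.4, 146.8]
eef_rot: [0.001, 0.613, 0.79, 0.002]
contact_force: [0.5, -0.2, -1.0]
opening: 49.6
```

Call:
{"op": "move_arm", "data": {"targets": [[[1.5, 4.6, 0], [0, 0, -0.05], 30], [[3, 9.2, 0], [0, 0, -0.1], 30], [[4.5, 13.8, 0], [0, 0, -0.15], 30], [[6, 18.4, 0], [0, 0, -0.2], 30], [[7.5, 23, 0], [0, 0, -0.245], 30]]}}

```text
clock: 6.55
tcp_pos: [562.4, 187.4, 145.0]
eef_rot: [0.0, 0.705, 0.709, 0.0]
contact_force: [0.2, -0.1, 0.3]
opening: 49.2
```

Call:
{"op": "move_arm", "data": {"targets": [[[1.5, 5, 0], [0, 0, 0], 30], [[3, 10, 0], [0, 0, 0], 30], [[3, 10, -3], [0, 0, 0], 30], [[3, 10, -6], [0, 0, 0], 30], [[3, 10, -8], [0, 0, 0], 30]]}}

```text
clock: 7.05
tcp_pos: [590.8, 285.7, 62.3]
eef_rot: [-0.0, 0.704, 0.71, -0.001]
contact_force: [0.0, -0.2, -1.7]
opening: 49.5
```

```bash
cat >> h.py <<'E'
def top():
    cs=[r.camera("top") for _ in range(3)]; c=dict(cs[-1]); c["range_z"]=np.median([k["range_z"] for k in cs],0); return c,pts(c)
E
python3 - <<'E'
from h import *
st()
c=r.camera("scene"); save(c,'s1.png'); s=r.silhouettes(c,"wood_block")
for k in s[:2]:
    p=pts(c,k["region"]); print(k["score"],np.percentile(p,[2,50,98],axis=0).round())
cv2.imwrite('pics/s1c.png',cv2.resize(cv2.imread('pics/s1.png')[60:240,190:430],None,fx=2.5,fy=2.5,interpolation=cv2.INTER_CUBIC))
E
```

```text
t 7.05 tcp [590.8 285.7  62.3] jaw 0.5 zaxis [-0.002 -0.002 -1.   ] F [ 0.  -0.2 -1.7] open 49.5 q [-0.75  0.49  0.34  1.63 -0.18  1.06 -0.35]
0.95 [[566. 246.  46.]
 [586. 250.  79.]
 [613. 298.  94.]]
```

View pics/s1c.png

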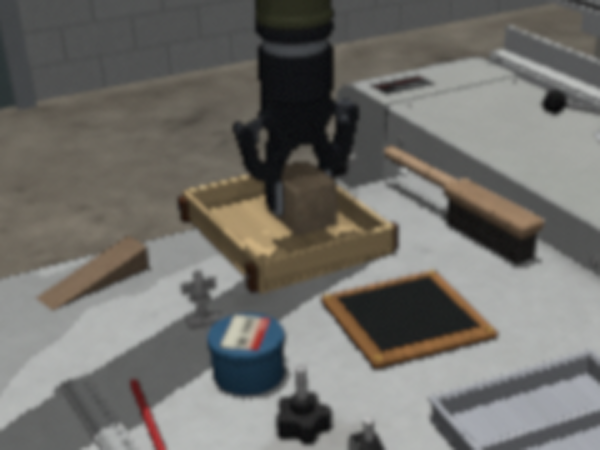

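Call:
{"op": "move_arm", "data": {"targets": [[[0, 0, -1.5], [0, 0, 0], 30], [[0, 0, -2.6], [0, 0, 0], 30], [[0, 0, -3.2], [0, 0, 0], 30], [[0, 0, -3.5], [0, 0, 0], 30], [[0, 0, -3.5], [0, 0, 0], 30]]}}

```text
clock: 7.65
tcp_pos: [592.1, 285.4, 29.4]
eef_rot: [0.0, 0.704, 0.71, -0.0]
contact_force: [-0.1, -0.0, -0.8]
opening: 49.5
```

Call:
{"op": "move_arm", "data": {"targets": [[[0, 0, -0.1], [0, 0, 0], 30], [[0, 0, -0.2], [0, 0, 0], 30], [[0, 0, -0.3], [0, 0, 0], 30], [[0, 0, -0.3], [0, 0, 0], 30], [[0, 0, -0.3], [0, 0, 0], 30]]}}

```text
clock: 8.15
tcp_pos: [592.6, 285.6, 27.4]
eef_rot: [0.0, 0.704, 0.71, 0.0]
contact_force: [-1.4, -0.4, 4.1]
opening: 49.6
```

Call:
{"op": "move_arm", "data": {"targets": [[[0, 0, 0], [0, 0, 0], 60], [[0, 0, 0], [0, 0, 0], 75], [[0, 0, 0], [0, 0, 0], 85], [[0, 0, 0.5], [0, 0, 0], 85], [[0, 0, 3], [0, 0, 0], 85]]}}

```text
clock: 8.65
tcp_pos: [589.9, 284.4, 53.9]
eef_rot: [-0.001, 0.704, 0.71, -0.003]
contact_force: [-0.3, 0.4, -1.1]
opening: 72.5
```

Call:
{"op": "move_arm", "data": {"targets": [[[0, 0, 4], [0, 0, 0], 85], [[0, 0, 9], [0, 0, 0.14], 85], [[-4, 1, 10], [0, 0, 0.28], 85], [[-8, 2, 10], [0, 0, 0.42], 85], [[-12, 3, 10], [0, 0, 0.56], 85]]}}

```text
clock: 9.15
tcp_pos: [471.4, 315.8, 157.8]
eef_rot: [0.0, 0.478, 0.878, 0.001]
contact_force: [-0.9, 0.7, 0.1]
opening: 72.9
```

Call:
{"op": "move_arm", "data": {"targets": [[[-4, 1, 0], [0, 0, 0.14], 85], [[-8.3, 2.5, 0], [0, 0, 0.28], 85], [[-8.3, 2.5, 0], [0, 0, 0.42], 85], [[-8.3, 2.5, 0], [0, 0, 0.56], 85], [[-8.3, 2.5, 0], [0, 0, 0.7], 85]]}}

```text
clock: 9.65
tcp_pos: [388.9, 340.7, 157.2]
eef_rot: [0.0, 0.148, 0.989, 0.0]
contact_force: [-1.3, -0.2, 0.7]
opening: 72.6
```

Call:
{"op": "move_arm", "data": {"targets": [[[0, 0, 0], [0, 0, 0.14], 85], [[0, 0, -0.5], [0, 0, 0.28], 85], [[0, 0, -1], [0, 0, 0.42], 85], [[0, 0, -3], [0, 0, 0.53], 85], [[0, 0, -5], [0, 0, 0.53], 85]]}}

```text
clock: 10.15
tcp_pos: [389.7, 340.8, 106.9]
eef_rot: [0.001, -0.114, 0.993, 0.001]
contact_force: [-0.0, 1.2, 0.3]
opening: 72.7
```

```bash
python3 - <<'E'
from h import *
st()
c=r.camera("scene"); save(c,'s2.png')
cv2.imwrite('pics/s2c.png',cv2.resize(cv2.imread('pics/s2.png')[60:240,150:390],None,fx=2.5,fy=2.5,interpolation=cv2.INTER_CUBIC))
p=pts(c); q=near(p,592,284,50,45,70); print(len(q),rect(q),q.mean(0))
E
```

```text
t 10.15 tcp [389.7 340.8 106.9] jaw 103.1 zaxis [ 0.002  0.002 -1.   ] F [-0.   1.2  0.3] open 72.7 q [-0.87  0.15  0.11  1.94 -0.02  1.05  1.05]
340 [592.1 284.   52.1  75.7   1.3] [589.00873461 275.40060047  55.42253569]
```

View pics/s2c.png

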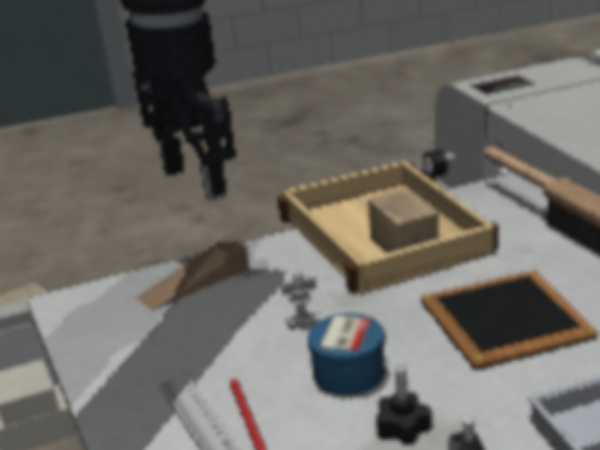

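Call:
{"op": "move_arm", "data": {"targets": [[[0, 0, -4], [0, 0, 0], 75], [[0, 0, -7], [0, 0, 0], 65], [[0, 0, -8.5], [0, 0, 0], 65], [[0, 0, -9.1], [0, 0, 0], 60], [[0, 0, -9.1], [0, 0, 0], 60]]}}

```text
clock: 10.7
tcp_pos: [389.1, 340.3, 15.5]
eef_rot: [-0.0, -0.113, 0.994, -0.0]
contact_force: [0.9, 0.6, 1.1]
opening: 51.0
```

Call:
{"op": "move_arm", "data": {"targets": [[[0, 0, 0], [0, 0, 0], 50], [[0, 0, 0], [0, 0, 0], 40], [[0, 0, 0], [0, 0, 0], 30], [[0, 0, 0], [0, 0, 0], 20], [[0, 0, 0], [0, 0, 0], 20]]}}

```text
clock: 11.2
tcp_pos: [390.2, 341.4, 17.2]
eef_rot: [0.001, -0.113, 0.994, 0.001]
contact_force: [-1.4, -0.5, 6.5]
opening: 35.3
```

Call:
{"op": "move_arm", "data": {"targets": [[[0, 0, 0], [0, 0, 0], 20], [[0, 0, 0], [0, 0, 0], 20], [[0, 0, 0.5], [0, 0, 0], 20], [[0, 0, 2], [0, 0, 0], 20], [[0, 0, 4], [0, 0, 0], 20]]}}

```text
clock: 11.7
tcp_pos: [388.3, 339.6, 55.3]
eef_rot: [-0.001, -0.113, 0.994, -0.001]
contact_force: [-0.3, 1.2, -1.3]
opening: 35.6
```

```bash
python3 - <<'E'
from h import *
st()
c=r.camera("scene"); save(c,'s3.png')
cv2.imwrite('pics/s3c.png',cv2.resize(cv2.imread('pics/s3.png')[90:210,150:310],None,fx=3.5,fy=3.5,interpolation=cv2.INTER_CUBIC))
E
```

```text
t 11.7 tcp [388.3 339.6  55.3] jaw 103.0 zaxis [-0.002 -0.002 -1.   ] F [-0.3  1.2 -1.3] open 35.6 q [-0.87  0.22  0.1   1.99 -0.03  0.94  1.05]
```

View pics/s3c.png

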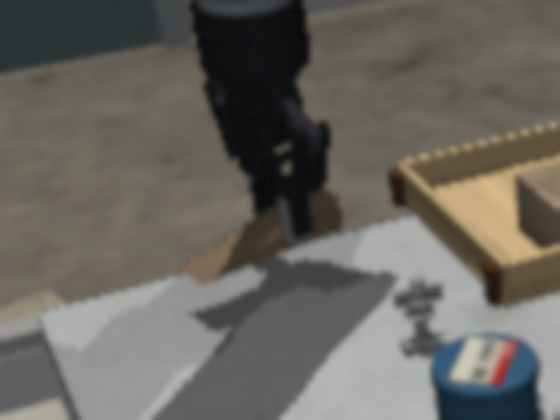

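Call:
{"op": "move_arm", "data": {"targets": [[[2, 0, 3], [0, 0, 0], 20], [[6.5, 0.6, 4], [0, 0, -0.05], 20], [[11, 1.5, 4], [0, 0, -0.1], 20], [[15.5, 2.5, 4], [0, 0, -0.15], 20], [[20, 3.2, 4], [0, 0, -0.218], 20]]}}

```text
clock: 12.25
tcp_pos: [590.5, 373.3, 95.5]
eef_rot: [0.0, -0.004, 1.0, 0.0]
contact_force: [0.3, 0.6, -0.7]
opening: 35.0
```

Call:
{"op": "move_arm", "data": {"targets": [[[2.3, 0.4, 0], [0, 0, 0], 20], [[2.3, 0.4, -2], [0, 0, 0], 20], [[2.3, 0.4, -4], [0, 0, 0], 20], [[2.3, 0.4, -5.5], [0, 0, 0], 20], [[2.3, 0.4, -6.4], [0, 0, 0], 20]]}}

```text
clock: 12.75
tcp_pos: [611.0, 376.0, 29.4]
eef_rot: [-0.001, -0.005, 1.0, -0.001]
contact_force: [0.3, 0.1, -1.0]
opening: 35.5
```

Call:
{"op": "move_arm", "data": {"targets": [[[0, 0, -0.2], [0, 0, 0], 20], [[0, 0, -0.4], [0, 0, 0], 20], [[0, 0, -0.5], [0, 0, 0], 20], [[0, 0, -0.6], [0, 0, 0], 20], [[0, 0, -0.6], [0, 0, 0], 20]]}}

```text
clock: 13.25
tcp_pos: [612.4, 376.6, 26.2]
eef_rot: [0.0, -0.005, 1.0, 0.0]
contact_force: [0.2, -0.0, -1.3]
opening: 35.2
```

```bash
python3 - <<'E'
from h import *
st()
c=r.camera("scene"); s=r.silhouettes(c,"wedge")
for k in s[:1]:
    p=pts(c,k["region"]); print(k["score"],np.percentile(p,[2,50,98],axis=0).round(),rect(p))
    u=p[:,2]; print(np.polyfit(p[:,0],p[:,2],1))
E
```

```text
t 13.25 tcp [612.4 376.6  26.2] jaw 90.5 zaxis [ 0.001  0.001 -1.   ] F [ 0.2 -0.  -1.3] open 35.2 q [-0.72  0.63  0.19  1.47 -0.13  1.05  1.07]
0.77 [[539. 318.   8.]
 [572. 372.  19.]
 [648. 394.  46.]] [588.7 376.2 105.   87.2  29.8]
[   0.22112256 -106.68700026]
```

Lower gently to contact.

Call:
{"op": "move_arm", "data": {"targets": [[[0, 0, -0.1], [0, 0, 0], 20], [[0, 0, -0.2], [0, 0, 0], 20], [[0, 0, -0.3], [0, 0, 0], 20], [[0, 0, -0.35], [0, 0, 0], 20], [[0, 0, -0.35], [0, 0, 0], 20]]}}

```text
clock: 13.85
tcp_pos: [612.2, 376.5, 23.3]
eef_rot: [-0.0, -0.005, 1.0, 0.0]
contact_force: [-2.7, -0.7, 5.6]
opening: 35.3
```

Call:
{"op": "move_arm", "data": {"targets": [[[0, 0, 0], [0, 0, 0], 45], [[0, 0, 0], [0, 0, 0], 55], [[0, 0, 0], [0, 0, 0], 58], [[0, 0, 0], [0, 0, 0], 58], [[0, 0, 2], [0, 0, 0], 58]]}}

```text
clock: 14.35
tcp_pos: [609.9, 375.2, 38.7]
eef_rot: [-0.003, -0.005, 1.0, -0.002]
contact_force: [0.1, -0.0, -0.6]
opening: 49.5
```

Call:
{"op": "move_arm", "data": {"targets": [[[0, 0, 5], [0, 0, 0], 58], [[0, 0, 10], [0, 0, -0.14], 70], [[-2, -4, 10.5], [0, 0, -0.28], 85], [[-4, -8.3, 10.5], [0, 0, -0.42], 85], [[-6, -12.7, 10.5], [0, 0, -0.56], 85]]}}

```text
clock: 14.85
tcp_pos: [551.7, 248.5, 147.6]
eef_rot: [0.001, 0.274, 0.962, 0.001]
contact_force: [-0.5, -0.9, 0.5]
opening: 72.7
```

Call:
{"op": "move_arm", "data": {"targets": [[[-2, -4.4, 0], [0, 0, -0.14], 85], [[-4, -8.8, 0], [0, 0, -0.28], 85], [[-6, -13.2, 0], [0, 0, -0.42], 85], [[-8, -17.6, 0], [0, 0, -0.56], 85], [[-10, -22, 0], [0, 0, -0.7], 85]]}}

```text
clock: 15.35
tcp_pos: [451.3, 27.8, 147.1]
eef_rot: [0.0, 0.588, 0.809, 0.0]
contact_force: [1.1, -1.8, 0.9]
opening: 72.8
```

Call:
{"op": "move_arm", "data": {"targets": [[[-0.8, -2.2, 0], [0, 0, -0.14], 85], [[-0.8, -2.2, 0], [0, 0, -0.28], 85], [[-0.8, -2.2, 0], [0, 0, -0.42], 85], [[-0.8, -2.2, 0], [0, 0, -0.56], 85], [[-0.8, -2.2, 0], [0, 0, -0.583], 85]]}}

```text
clock: 15.85
tcp_pos: [444.2, 7.4, 147.2]
eef_rot: [0.0, 0.794, 0.608, 0.0]
contact_force: [-0.2, 0.9, 0.7]
opening: 72.7
```

```bash
python3 - <<'E'
from h import *
st()
c=r.camera("scene"); save(c,'s4.png')
cv2.imwrite('pics/s4c.png',cv2.resize(cv2.imread('pics/s4.png')[90:290,180:430],None,fx=2.8,fy=2.8,interpolation=cv2.INTER_CUBIC))
p=pts(c); k=near(p,447,15,30,35,70); print("stud",len(k),k.mean(0))
q=pts(c,r.silhouettes(c,"wedge")[0]["region"]); q=near(q,592,376,75,2,60); print(np.percentile(q,[2,50,98],axis=0).round(),np.polyfit(q[:,0],q[:,2],1))
E
```

```text
t 15.85 tcp [444.2   7.4 147.2] jaw -15.2 zaxis [ 0.  0. -1.] F [-0.2  0.9  0.7] open 72.7 q [-0.61 -0.07  0.52  2.07  0.04  1.13 -0.37]
stud 65 [446.88039256  12.97727285  51.86865116]Traceback (most recent call last):
  File "<stdin>", line 6, in <module>
IndexError: list index out of range
```

View pics/s4c.png

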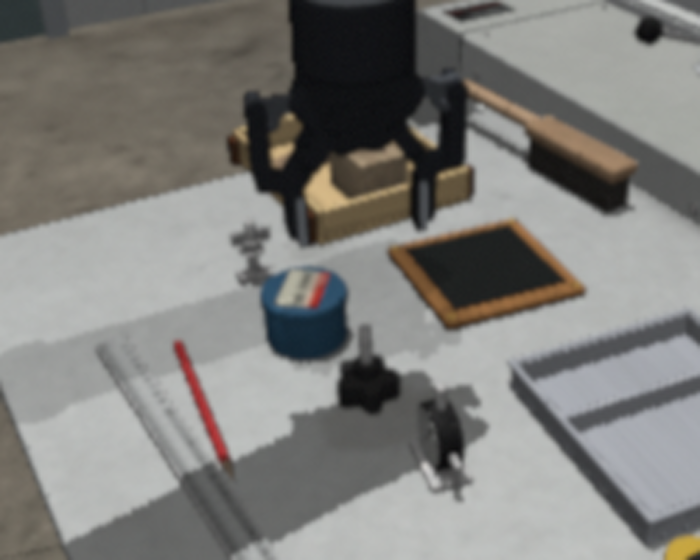

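Call:
{"op": "move_arm", "data": {"targets": [[[0.1, 0, -4], [0, 0, 0], 85], [[0.1, 0, -8], [0, 0, 0], 85], [[0.1, 0, -11], [0, 0, 0], 80], [[0.1, 0, -12.8], [0, 0, 0], 80], [[0.1, 0, -13.4], [0, 0, 0], 80]]}}

```text
clock: 16.45
tcp_pos: [443.5, 7.2, 11.2]
eef_rot: [-0.001, 0.793, 0.609, -0.002]
contact_force: [0.6, 0.0, -0.2]
opening: 68.4
```

Call:
{"op": "move_arm", "data": {"targets": [[[0, 0, 0], [0, 0, 0], 70], [[0, 0, 0], [0, 0, 0], 60], [[0, 0, 0], [0, 0, 0], 50], [[0, 0, 0], [0, 0, 0], 40], [[0, 0, 0], [0, 0, 0], 35]]}}

```text
clock: 16.95
tcp_pos: [446.4, 7.7, 14.4]
eef_rot: [0.0, 0.794, 0.608, 0.001]
contact_force: [-2.7, -0.3, 6.7]
opening: 46.3
```

Call:
{"op": "move_arm", "data": {"targets": [[[0, 0, 0], [0, 0, 0], 35], [[0, 0, 0], [0, 0, 0], 35], [[0, 0, 0.5], [0, 0, 0], 35], [[0, 0, 1.5], [0, 0, 0], 35], [[0, 0, 3], [0, 0, 0], 35]]}}

```text
clock: 17.45
tcp_pos: [444.7, 7.4, 43.6]
eef_rot: [-0.0, 0.794, 0.608, -0.0]
contact_force: [-0.0, -0.2, 0.1]
opening: 46.0
```

```bash
python3 - <<'E'
from h import *
st()
c=r.camera("scene"); save(c,'s5.png')
cv2.imwrite('pics/s5c.png',cv2.resize(cv2.imread('pics/s5.png')[140:290,230:400],None,fx=3.5,fy=3.5,interpolation=cv2.INTER_CUBIC))
E
```

```text
t 17.45 tcp [444.7   7.4  43.6] jaw -15.1 zaxis [-0.001 -0.    -1.   ] F [-0.  -0.2  0.1] open 46.0 q [-0.59  0.1   0.54  2.17 -0.06  0.89 -0.28]
```

View pics/s5c.png

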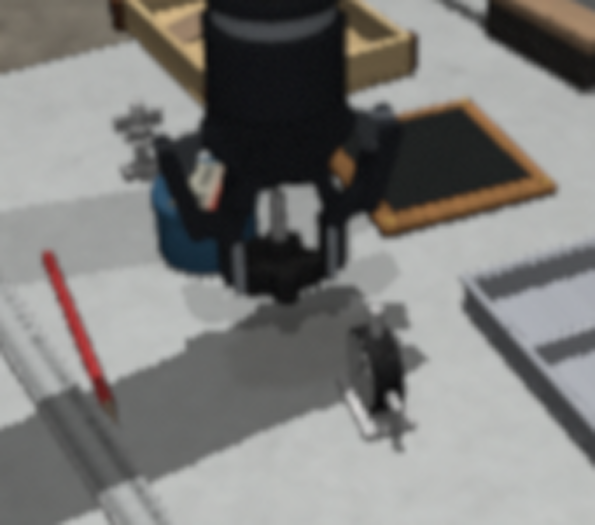

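Call:
{"op": "move_arm", "data": {"targets": [[[0, 0, 5], [0, 0, 0], 35], [[0.5, 0, 8], [0, 0, 0], 35], [[4, -3.5, 8], [0, 0, 0.06], 35], [[7.5, -7, 8], [0, 0, 0.12], 35], [[11, -10.5, 8], [0, 0, 0.176], 35]]}}

```text
clock: 18.0
tcp_pos: [557.0, -98.0, 124.4]
eef_rot: [0.001, 0.736, 0.677, 0.001]
contact_force: [0.3, 0.3, -1.0]
opening: 46.0
```

Call:
{"op": "move_arm", "data": {"targets": [[[3, -3.3, 0], [0, 0, 0], 35], [[5.8, -6.5, 0], [0, 0, 0], 35], [[5.8, -6.5, -4], [0, 0, 0], 35], [[5.8, -6.5, -7], [0, 0, 0], 35], [[5.8, -6.5, -9.2], [0, 0, 0], 35]]}}

```text
clock: 18.5
tcp_pos: [612.3, -162.5, 28.9]
eef_rot: [-0.001, 0.737, 0.676, -0.001]
contact_force: [-0.5, 0.0, -1.3]
opening: 46.3
```

Call:
{"op": "move_arm", "data": {"targets": [[[0, 0, -0.3], [0, 0, 0], 35], [[0, 0, -0.6], [0, 0, 0], 35], [[0, 0, -0.7], [0, 0, 0], 35], [[0, 0, -0.8], [0, 0, 0], 35], [[0, 0, -0.8], [0, 0, 0], 35]]}}

```text
clock: 19.0
tcp_pos: [613.9, -162.6, 24.2]
eef_rot: [0.001, 0.737, 0.676, 0.001]
contact_force: [0.1, 0.2, 0.8]
opening: 45.9
```

```bash
python3 - <<'E'
from h import *
st()
c=r.camera("scene"); p=pts(c); k=near(p,616,-156,30,30,75); print(len(k), np.percentile(k,[2,50,98],axis=0).round() if len(k) else 0)
E
```

```text
t 19.0 tcp [ 613.9 -162.6   24.2] jaw -5.0 zaxis [ 0.002 -0.    -1.   ] F [0.1 0.2 0.8] open 45.9 q [-0.26  0.54  0.61  1.73 -0.36  0.99  0.39]
362 [[ 589. -176.   30.]
 [ 634. -164.   43.]
 [ 641. -152.   73.]]
```

Call:
{"op": "move_arm", "data": {"targets": [[[0, 0, -0.15], [0, 0, 0], 35], [[0, 0, -0.3], [0, 0, 0], 35], [[0, 0, -0.4], [0, 0, 0], 35], [[0, 0, -0.45], [0, 0, 0], 35], [[0, 0, -0.45], [0, 0, 0], 35]]}}

```text
clock: 19.55
tcp_pos: [613.1, -162.5, 18.6]
eef_rot: [-0.0, 0.737, 0.676, -0.0]
contact_force: [-2.1, 1.3, 1.4]
opening: 46.1
```

Call:
{"op": "move_arm", "data": {"targets": [[[0, 0, -0.1], [0, 0, 0], 35], [[0, 0, -0.1], [0, 0, 0], 55], [[0, 0, -0.1], [0, 0, 0], 70], [[0, 0, -0.1], [0, 0, 0], 75], [[0, 0, 1], [0, 0, 0], 75]]}}

```text
clock: 20.05
tcp_pos: [611.9, -162.1, 27.3]
eef_rot: [-0.001, 0.737, 0.676, -0.001]
contact_force: [-0.0, -0.5, 0.8]
opening: 64.3
```

Call:
{"op": "move_arm", "data": {"targets": [[[0, 0, 4], [0, 0, 0], 75], [[0, 0, 8], [0, 0, 0], 75], [[-0.5, 1, 11.5], [0, 0, 0], 75], [[-2.5, 5, 11.5], [0, 0, 0], 75], [[-4.5, 9.4, 11.5], [0, 0, 0], 75]]}}

```text
clock: 20.55
tcp_pos: [568.8, -69.8, 145.9]
eef_rot: [0.002, 0.739, 0.674, 0.001]
contact_force: [0.6, 0.9, -0.4]
opening: 63.8
```

Call:
{"op": "move_arm", "data": {"targets": [[[-2, 4.4, 0], [0, 0, 0], 75], [[-4, 8.8, 0], [0, 0, 0], 75], [[-6, 13.2, 0], [0, 0, 0], 75], [[-8, 17.6, 0], [0, 0, 0], 75], [[-10, 22, 0], [0, 0, -0.04], 75]]}}

```text
clock: 21.05
tcp_pos: [467.5, 153.0, 144.6]
eef_rot: [0.0, 0.751, 0.66, 0.001]
contact_force: [-0.3, 1.0, 0.3]
opening: 64.2
```

Call:
{"op": "move_arm", "data": {"targets": [[[-2, 4, 0], [0, 0, 0], 75], [[-3, 5.3, -2], [0, 0, 0], 75], [[-3, 5.3, -4], [0, 0, 0], 75], [[-3, 5.3, -4], [0, 0, 0], 75], [[-3, 5.3, -4], [0, 0, 0], 75]]}}

```text
clock: 21.55
tcp_pos: [438.6, 203.9, 104.2]
eef_rot: [0.0, 0.751, 0.66, 0.0]
contact_force: [0.6, -0.4, 0.5]
opening: 64.3
```

```bash
python3 - <<'E'
from h import *
st()
c=r.camera("scene"); save(c,'s6.png')
cv2.imwrite('pics/s6c.png',cv2.resize(cv2.imread('pics/s6.png')[90:310,200:520],None,fx=2.45,fy=2.45,interpolation=cv2.INTER_CUBIC))
p=pts(c); k=near(p,438,204,25,52,70); print("bolt",len(k), k.mean(0)); k=near(p,616,-156,30,40,75); print("knob stud",len(k), k.mean(0), k[:,2].max())
E
```

```text
t 21.55 tcp [438.6 203.9 104.2] jaw -7.3 zaxis [ 0. -0. -1.] F [ 0.6 -0.4  0.5] open 64.3 q [-0.91  0.09  0.44  2.03 -0.04  1.03 -0.58]
bolt 17 [436.69954881 203.75116704  56.99683735]
knob stud 79 [ 611.53111999 -156.566962     55.90637705] 68.24099831150846
```

View pics/s6c.png

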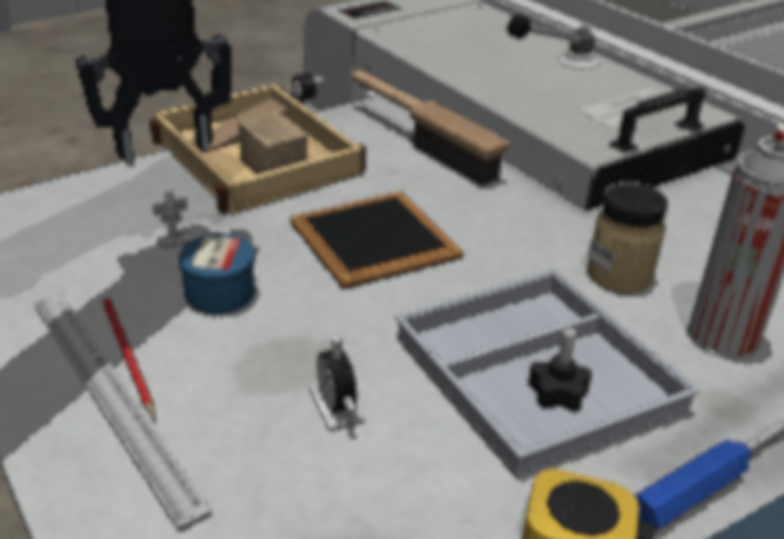

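Call:
{"op": "move_arm", "data": {"targets": [[[0, 0, -3], [0, 0, 0], 75], [[0, 0, -5], [0, 0, 0], 70], [[0, 0, -6.5], [0, 0, 0], 60], [[0, 0, -6.9], [0, 0, 0], 55], [[0, 0, -6.9], [0, 0, 0], 50]]}}

```text
clock: 22.1
tcp_pos: [438.9, 204.2, 35.1]
eef_rot: [0.0, 0.751, 0.66, 0.0]
contact_force: [1.0, 0.0, 0.5]
opening: 42.8
```

Call:
{"op": "move_arm", "data": {"targets": [[[0, 0, 0], [0, 0, 0], 45], [[0, 0, 0], [0, 0, 0], 38], [[0, 0, 0], [0, 0, 0], 30], [[0, 0, 0], [0, 0, 0], 25], [[0, 0, 0], [0, 0, 0], 20]]}}

```text
clock: 22.6
tcp_pos: [439.2, 205.1, 35.9]
eef_rot: [0.0, 0.751, 0.661, 0.001]
contact_force: [-1.6, -0.3, 6.2]
opening: 32.9
```

Call:
{"op": "move_arm", "data": {"targets": [[[0, 0, 0], [0, 0, 0], 20], [[0, 0, 0], [0, 0, 0], 20], [[0, 0, 0.5], [0, 0, 0], 20], [[0, 0, 1.5], [0, 0, 0], 20], [[0, 0, 3], [0, 0, 0], 20]]}}

```text
clock: 23.1
tcp_pos: [437.5, 204.0, 64.7]
eef_rot: [0.0, 0.751, 0.661, -0.001]
contact_force: [-0.3, -0.6, -0.5]
opening: 32.6
```

```bash
python3 - <<'E'
from h import *
st()
c=r.camera("scene"); save(c,'s7.png')
cv2.imwrite('pics/s7c.png',cv2.resize(cv2.imread('pics/s7.png')[90:230,180:340],None,fx=3.5,fy=3.5,interpolation=cv2.INTER_CUBIC))
E
```

```text
t 23.1 tcp [437.5 204.   64.7] jaw -7.3 zaxis [-0.001 -0.001 -1.   ] F [-0.3 -0.6 -0.5] open 32.6 q [-0.9   0.14  0.44  2.07 -0.07  0.95 -0.55]
```

View pics/s7c.png

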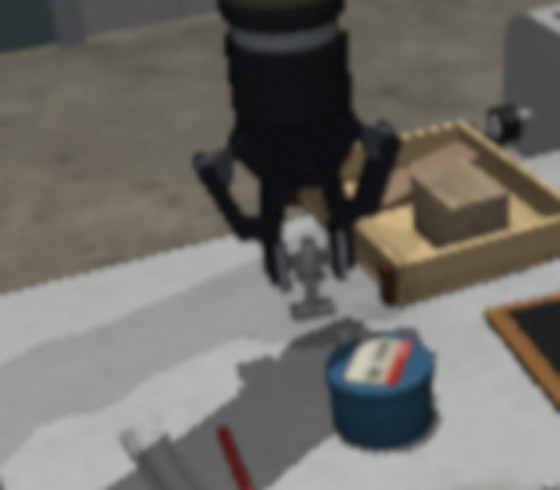

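Call:
{"op": "move_arm", "data": {"targets": [[[0, 0, 4], [0, 0, 0], 20], [[1.5, -2, 6], [0, 0, 0], 20], [[4.2, -6.2, 6], [0, 0, 0.02], 20], [[6.9, -10.4, 6], [0, 0, 0.04], 20], [[9.6, -14.6, 6], [0, 0, 0.04], 20]]}}

```text
clock: 23.65
tcp_pos: [535.1, 57.4, 125.3]
eef_rot: [0.0, 0.737, 0.676, 0.001]
contact_force: [1.3, -0.4, -0.9]
opening: 32.7
```

Call:
{"op": "move_arm", "data": {"targets": [[[2.7, -4.2, 0], [0, 0, 0], 20], [[5.4, -8.4, 0], [0, 0, 0], 20], [[8.1, -12.5, 0], [0, 0, 0], 20], [[8.7, -13.1, -1], [0, 0, 0], 20], [[8.7, -13.1, -4], [0, 0, 0], 20]]}}

```text
clock: 24.15
tcp_pos: [624.4, -76.2, 87.0]
eef_rot: [0.003, 0.739, 0.674, 0.002]
contact_force: [0.5, 1.0, -0.3]
opening: 32.8
```

Call:
{"op": "move_arm", "data": {"targets": [[[0, 0, -1.5], [0, 0, 0], 20], [[0, 0, -3], [0, 0, 0], 20], [[0, 0, -3.7], [0, 0, 0], 20], [[0, 0, -4], [0, 0, 0], 20], [[0, 0, -4], [0, 0, 0], 20]]}}

```text
clock: 24.65
tcp_pos: [621.4, -72.2, 44.8]
eef_rot: [0.0, 0.737, 0.676, 0.0]
contact_force: [0.7, 0.6, 0.7]
opening: 32.4
```

```bash
python3 - <<'E'
from h import *
st()
c=r.camera("scene"); p=pts(c); k=near(p,620,-73,25,8,40); print(len(k), np.percentile(k,[2,50,98],axis=0).round() if len(k) else 0)
E
```

```text
t 24.65 tcp [621.4 -72.2  44.8] jaw -4.9 zaxis [ 0.  0. -1.] F [0.7 0.6 0.7] open 32.4 q [-0.41  0.49  0.61  1.74 -0.32  1.01  0.23]
134 [[599. -81.  12.]
 [617. -75.  19.]
 [638. -65.  40.]]
```

Call:
{"op": "move_arm", "data": {"targets": [[[0, 0, -0.2], [0, 0, 0], 20], [[0, 0, -0.35], [0, 0, 0], 20], [[0, 0, -0.5], [0, 0, 0], 20], [[0, 0, -0.5], [0, 0, 0], 20], [[0, 0, -0.5], [0, 0, 0], 20]]}}

```text
clock: 25.2
tcp_pos: [621.5, -72.6, 40.0]
eef_rot: [0.0, 0.737, 0.676, 0.0]
contact_force: [-0.8, -0.3, 2.7]
opening: 32.8
```

Call:
{"op": "move_arm", "data": {"targets": [[[0, 0, -0.1], [0, 0, 0], 20], [[0, 0, -0.1], [0, 0, 0], 40], [[0, 0, -0.1], [0, 0, 0], 55], [[0, 0, -0.1], [0, 0, 0], 60], [[0, 0, 1], [0, 0, 0], 60]]}}

```text
clock: 25.7
tcp_pos: [619.8, -72.2, 48.2]
eef_rot: [-0.001, 0.737, 0.676, -0.001]
contact_force: [-0.2, 0.1, -0.2]
opening: 51.3
```

Call:
{"op": "move_arm", "data": {"targets": [[[0, 0, 4], [0, 0, 0], 60], [[-0.5, 0, 7.5], [0, 0, 0], 60], [[-5, 0, 7.5], [0, 0, -0.03], 60], [[-9.5, -0.3, 7.5], [0, 0, -0.06], 60], [[-14, -0.5, 7.5], [0, 0, -0.096], 60]]}}

```text
clock: 26.2
tcp_pos: [480.0, -78.0, 125.1]
eef_rot: [0.0, 0.769, 0.639, 0.0]
contact_force: [-0.6, -0.8, 0.4]
opening: 51.3
```

Call:
{"op": "move_arm", "data": {"targets": [[[-2.6, 0, 0], [0, 0, 0], 60], [[-2.6, 0, 0], [0, 0, 0], 60], [[-2.6, 0, -1], [0, 0, 0], 60], [[-2.6, 0, -2], [0, 0, 0], 60], [[-2.6, 0, -2], [0, 0, 0], 60]]}}

```text
clock: 26.7
tcp_pos: [454.8, -77.7, 102.9]
eef_rot: [-0.0, 0.769, 0.64, -0.002]
contact_force: [-1.0, -0.6, 0.0]
opening: 51.2
```

```bash
python3 - <<'E'
from h import *
st()
c=r.camera("scene"); save(c,'s8.png')
cv2.imwrite('pics/s8c.png',cv2.resize(cv2.imread('pics/s8.png')[130:330,280:530],None,fx=2.8,fy=2.8,interpolation=cv2.INTER_CUBIC))
p=pts(c)
for z in((12,50),(56,74)):
    k=near(p,454,-80,40,*z); print("gauge",len(k), k.mean(0),rect(k))
k=near(p,620,-73,25,50,70); print("bolt",len(k), k.mean(0) if len(k) else 0)
E
```

```text
t 26.7 tcp [454.8 -77.7 102.9] jaw -10.5 zaxis [-0.003 -0.002 -1.   ] F [-1.  -0.6  0. ] open 51.2 q [-0.58  0.04  0.71  2.09 -0.02  1.03 -0.04]
gauge 271 [449.38835874 -88.69080424  35.09340654] [453.5 -84.1  57.2  18.5  81. ]
gauge 34 [454.92873676 -79.49298196  65.82770236] [456.1 -77.7   9.6   5.7  58.6]
bolt 68 [618.90692943 -73.33235107  56.30351127]
```

View pics/s8c.png

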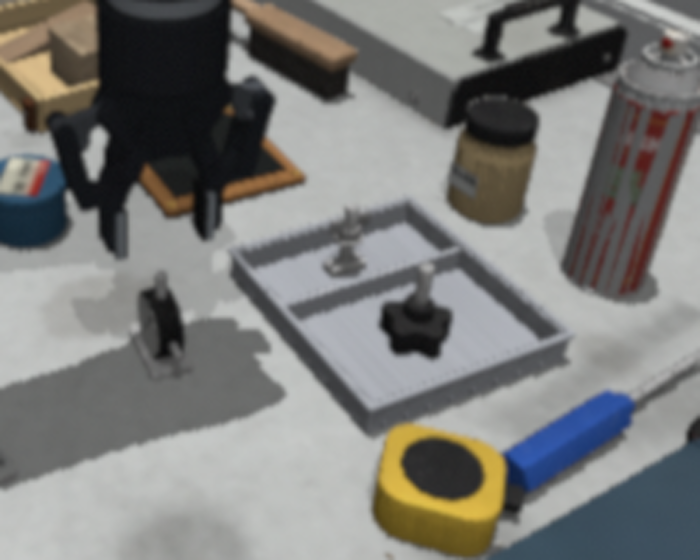

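Call:
{"op": "move_arm", "data": {"targets": [[[0, 0, -3], [0, 0, 0], 60], [[0, 0, -5.5], [0, 0, 0], 55], [[0, 0, -7.3], [0, 0, 0], 50], [[0, 0, -7.9], [0, 0, 0], 45], [[0, 0, -7.9], [0, 0, 0], 40]]}}

```text
clock: 27.25
tcp_pos: [454.9, -77.9, 24.9]
eef_rot: [-0.0, 0.769, 0.639, -0.001]
contact_force: [1.0, 0.4, 0.1]
opening: 34.4
```

Call:
{"op": "move_arm", "data": {"targets": [[[0, 0, 0], [0, 0, 0], 35], [[0, 0, 0], [0, 0, 0], 28], [[0, 0, 0], [0, 0, 0], 22], [[0, 0, 0], [0, 0, 0], 15], [[0, 0, 0], [0, 0, 0], 5]], "squeeze": 40}}

```text
clock: 27.75
tcp_pos: [456.0, -77.5, 26.5]
eef_rot: [0.0, 0.769, 0.64, 0.001]
contact_force: [-0.9, 0.4, 5.6]
opening: 17.5
```

Call:
{"op": "move_arm", "data": {"targets": [[[0, 0, 0], [0, 0, 0], 2], [[0, 0, 0], [0, 0, 0], 2], [[0, 0, 0], [0, 0, 0], 2], [[0, 0, 0.5], [0, 0, 0], 2], [[0, 0, 1.5], [0, 0, 0], 2]]}}

```text
clock: 28.25
tcp_pos: [454.0, -77.5, 40.3]
eef_rot: [-0.001, 0.769, 0.64, -0.001]
contact_force: [0.5, -0.1, -0.5]
opening: 17.9
```

```bash
python3 - <<'E'
from h import *
st()
c=r.camera("scene"); save(c,'s9.png')
cv2.imwrite('pics/s9c.png',cv2.resize(cv2.imread('pics/s9.png')[180:300,270:410],None,fx=4,fy=4,interpolation=cv2.INTER_CUBIC))
E
```

```text
t 28.25 tcp [454.  -77.5  40.3] jaw -10.5 zaxis [-0.002 -0.    -1.   ] F [ 0.5 -0.1 -0.5] open 17.9 q [-0.56  0.15  0.71  2.14 -0.13  0.89  0.05]
```

View pics/s9c.png

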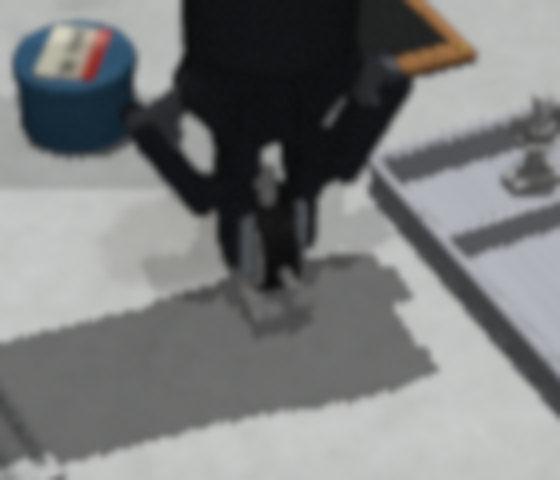

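Call:
{"op": "move_arm", "data": {"targets": [[[0, 0, 4], [0, 0, 0], 2], [[1, 1, 8], [0, 0, 0], 2], [[4, 4.6, 8], [0, 0, 0.03], 2], [[7, 8.3, 8], [0, 0, 0.066], 2], [[10, 12, 8], [0, 0, 0.066], 2]]}}

```text
clock: 28.8
tcp_pos: [556.4, 44.1, 121.6]
eef_rot: [0.0, 0.747, 0.665, 0.001]
contact_force: [0.2, 0.2, -1.0]
opening: 17.7
```

Call:
{"op": "move_arm", "data": {"targets": [[[3, 3.6, 0], [0, 0, 0], 2], [[5.9, 7.1, 0], [0, 0, 0], 2], [[5.9, 7.1, -3], [0, 0, 0], 2], [[5.9, 7.1, -5], [0, 0, 0], 2], [[5.9, 7.1, -6], [0, 0, 0], 2]]}}

```text
clock: 29.3
tcp_pos: [612.6, 113.6, 58.3]
eef_rot: [-0.001, 0.747, 0.665, -0.002]
contact_force: [-0.5, -0.3, -1.3]
opening: 17.6
```

Call:
{"op": "move_arm", "data": {"targets": [[[0, 0, -0.8], [0, 0, 0], 2], [[0, 0, -1.3], [0, 0, 0], 2], [[0, 0, -1.6], [0, 0, 0], 2], [[0, 0, -1.7], [0, 0, 0], 2], [[0, 0, -1.7], [0, 0, 0], 2]]}}

```text
clock: 29.8
tcp_pos: [614.6, 113.5, 44.2]
eef_rot: [0.0, 0.747, 0.665, 0.001]
contact_force: [-0.3, 0.8, -3.0]
opening: 17.1
```

```bash
python3 - <<'E'
from h import *
st()
c=r.camera("scene"); p=pts(c,r.silhouettes(c,"dial_gauge")[0]["region"]); k=near(p,612,108,40,14,70); print(len(k), np.percentile(k,[2,50,98],axis=0).round())
E
```

```text
t 29.8 tcp [614.6 113.5  44.2] jaw -6.7 zaxis [ 0.001  0.    -1.   ] F [-0.3  0.8 -3. ] open 17.1 q [-0.67  0.48  0.56  1.74 -0.3   1.01 -0.12]Traceback (most recent call last):
  File "<stdin>", line 3, in <module>
    return _quantile_unchecked(
        a, q, axis, out, overwrite_input, method, keepdims, weights)
    return _ureduce(a,
                    func=_quantile_ureduce_func,
    ...<5 lines>...
                    overwrite_input=overwrite_input,
                    method=method)
    r = func(a, **kwargs)
    result = _quantile(arr,
                       quantiles=q,
    ...<2 lines>...
                       out=out,
                       weights=wgt)
    slices_having_nans = np.isnan(arr[-1, ...])
                                  ~~~^^^^^^^^^
IndexError: index -1 is out of bounds for axis 0 with size 0
```

Call:
{"op": "move_arm", "data": {"targets": [[[-0.1, 0, -0.2], [0, 0, 0], 2], [[-0.1, 0, -0.4], [0, 0, 0], 2], [[-0.1, 0, -0.5], [0, 0, 0], 2], [[-0.1, 0, -0.6], [0, 0, 0], 2], [[-0.1, 0, -0.6], [0, 0, 0], 2]]}}

```text
clock: 30.4
tcp_pos: [613.0, 113.5, 38.6]
eef_rot: [-0.0, 0.747, 0.665, -0.0]
contact_force: [-4.3, -0.6, 6.0]
opening: 17.8
```

Contact. Release and rise clear.

Call:
{"op": "move_arm", "data": {"targets": [[[0, 0, 0], [0, 0, 0], 12], [[0, 0, 0], [0, 0, 0], 28], [[0, 0, 0], [0, 0, 0], 42], [[0, 0, 0], [0, 0, 0], 50], [[0, 0, 0], [0, 0, 0], 50]]}}

```text
clock: 30.9
tcp_pos: [613.2, 113.5, 37.5]
eef_rot: [0.0, 0.747, 0.665, 0.0]
contact_force: [0.1, -0.2, 0.2]
opening: 42.5
```

Call:
{"op": "move_arm", "data": {"targets": [[[0, 0, 1], [0, 0, 0], 50], [[0, 0, 4], [0, 0, 0], 50], [[0, 0, 8], [0, 0, 0], 50], [[0, 0, 12], [0, 0, 0], 50], [[0, 0, 16], [0, 0, 0], 50]]}}

```text
clock: 31.4
tcp_pos: [613.1, 113.2, 200.0]
eef_rot: [0.0, 0.747, 0.664, 0.0]
contact_force: [-0.1, 0.8, 0.6]
opening: 42.9
```

Call:
{"op": "move_arm", "data": {"targets": [[[-3, 4, 0], [0, 0, 0], 50], [[-6, 8, 0], [0, 0, 0], 50], [[-9, 12, 0], [0, 0, 0], 50], [[-12, 16, 0], [0, 0, 0], 50], [[-15, 20, 0], [0, 0, 0], 50]]}}

```text
clock: 31.9
tcp_pos: [462.0, 314.8, 198.7]
eef_rot: [-0.0, 0.747, 0.664, 0.001]
contact_force: [0.6, 0.5, 0.8]
opening: 42.8
```

Call:
{"op": "move_arm", "data": {"targets": [[[-4, 4, 0], [0, 0, 0], 50], [[-8, 8, 0], [0, 0, 0], 50], [[-12, 12, 0], [0, 0, 0], 50], [[-15, 15, 0], [0, 0, 0], 50], [[-17, 18, 0], [0, 0, 0], 50]]}}

```text
clock: 32.4
tcp_pos: [291.2, 494.7, 198.8]
eef_rot: [-0.0, 0.747, 0.665, 0.0]
contact_force: [2.1, 0.1, -0.1]
opening: 42.8
```

```bash
python3 - <<'E'
from h import *
st()
cc={n:r.camera(n) for n in("scene","top")}
for n,c in cc.items():
    save(c,n+'9.png'); p=pts(c)
    for nm,q in dict(block=(592,284,50,46,70),wedge=(592,376,75,10,45),knobstud=(612,-156,25,45,75),bolt=(620,-73,25,50,70),gauge=(612,108,50,22,62),stem=(612,112,30,68,90),tin=(441,105,45,42,55),board=(612,107,100,8,17)).items():
        k=near(p,*q)
        if len(k)>4: print(n,nm,len(k),rect(k),k.mean(0).round(1),k[:,2].max().round())
a=cv2.imread('pics/top9.png')[90:290,150:470]; cv2.imwrite('pics/t9.png',cv2.resize(a,None,fx=2.5,fy=2.5,interpolation=cv2.INTER_CUBIC))
a=cv2.imread('pics/scene9.png')[90:310,190:510]; cv2.imwrite('pics/s9d.png',cv2.resize(a,None,fx=2.45,fy=2.45,interpolation=cv2.INTER_CUBIC))
E
```

```text
t 32.4 tcp [291.2 494.7 198.8] jaw -6.7 zaxis [ 0.     0.001 -1.   ] F [ 2.1  0.1 -0.1] open 42.8 q [-1.36  0.19  0.31  1.72 -0.06  1.25 -1.15]
scene block 332 [5.926e+02 2.840e+02 5.180e+01 7.400e+01 5.000e-01] [589.2 275.8  55.6] 60.0
scene wedge 558 [601.2 370.3 132.6 123.8   5.2] [589.3 398.9  23.6] 44.0
scene knobstud 67 [ 612.8 -155.5   10.5    8.5   65.5] [ 611.5 -156.5   58.4] 69.0
scene bolt 68 [620.3 -72.2  32.8   9.3   5.3] [618.9 -73.3  56.3] 64.0
scene gauge 212 [611.3 105.9  59.2  19.2  82.2] [607.  103.5  45.5] 62.0
scene stem 27 [610.6 110.   13.5   7.3  45.8] [611.8 111.4  77.1] 84.0
scene tin 469 [440.1 103.4  66.2  65.7  62.2] [439.1 100.   47.7] 50.0
scene board 1352 [612.6 108.3 133.9 130.7  83.1] [604.   94.9  12.8] 17.0
top block 647 [592.1 283.6  50.1  70.6   1.1] [591.7 282.4  55.9] 61.0
top wedge 1022 [602.  371.1 130.4 123.6   5.7] [598.7 388.   23.5] 43.0
top knobstud 26 [ 613.2 -153.9    8.3    8.    76.5] [ 612.5 -153.2   61.3] 70.0
top bolt 31 [619.9 -71.3   8.4  31.1  73.8] [619.2 -71.4  57.6] 65.0
top gauge 160 [611.2 107.8  58.9  19.1  81.7] [608.8 110.   50.1] 62.0
top stem 16 [612.7 113.5   6.9   6.7  41. ] [612.1 113.4  79.4] 83.0
top tin 676 [440.9 105.6  66.5  66.1  46.7] [440.8 105.2  46.5] 51.0
top board 2277 [611.9 108.6 129.7 129.6  83.3] [610.7 107.9  11.5] 17.0
```

View pics/t9.png

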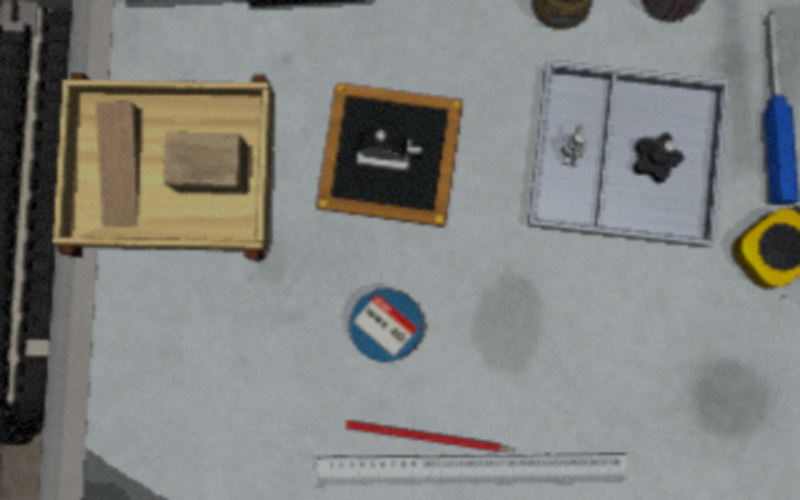

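View pics/s9d.png

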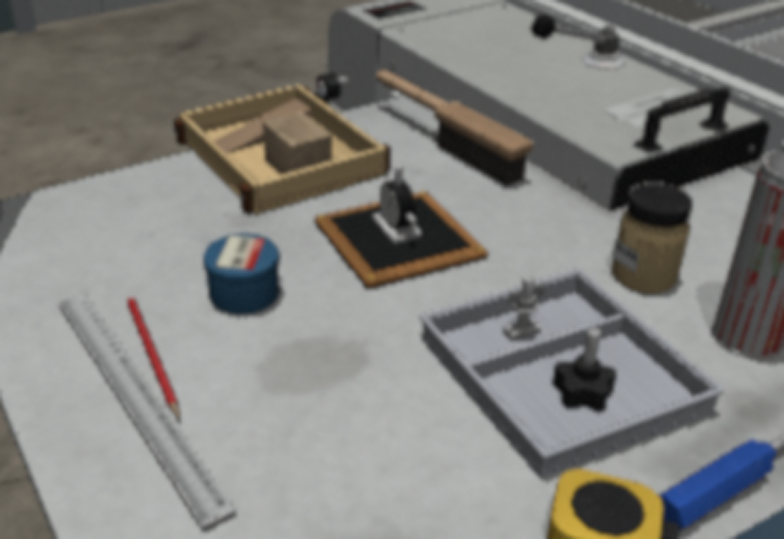

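```bash
python3 -c "from h import *; print(r.hand_in()); st()"
```

```text
the job is handed in; nothing more can be done
None
the job is handed in; nothing more can be done
```

I placed everything in the order asked, released it all, and handed the job in at about 32 s with the arm parked clear.

- **Crate:** The wooden block and beech wedge lie flat on the floor, side by side. The block's top is at z ≈ 56 mm, which is the 6 mm floor plus its 50 mm height.
- **Tray:** The star knob stands stud up in the wide bay, at about (613, -155) mm. The T-bolt stands in the narrow bay, at about (620, -72) mm.
- **Mat:** The dial gauge stands upright with its origin at about (611, 107) mm. The board's centre is at about (612, 108) mm, so it is within 1–2 mm.
- **Grease tin:** It measures where it did at the start, about (441, 105.5) mm, so it has not moved.

**Forces:** The contact forces I read stayed below about 8 N.

**Checks that failed or disagreed:**
- I tried to measure the wedge, and the gauge while it was still in the grip, with the networks, but they returned nothing usable.
- The last depth fit for the wedge also picked up the crate walls. Its final position is judged by eye, from both pictures, and from how the release went.
- The two cameras differ by 1–2 mm throughout.

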